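# Index the vial carousel to the green-capped vial

## Task

Turn the vial carousel one place, the right way round, so that the green-capped vial comes to stand at the red pointer with the carousel clicked home there, then let go. The green-capped vial stays upright in its cup the whole time.

Things in the scene. Friction and masses are not known exactly. Their poses are not given: they have to be found in the camera images.
- handle (a point): Middle of the black bar handle on the turning axis of the carousel, a 216 mm aluminium disc (top at z 28 mm) with six grey cups, three holding vials (black, green, white caps; tops at z 81 mm). Bar 54 mm long, 16 mm wide, 36 mm high (z 83 to 119 mm), on a 22 mm column; this point is at z 103 mm. Axes turn with the disc: x along the bar, y across its 16 mm width, z up.
- carousel (a joint): Carousel angle in rad, positive counter-clockwise from above; starts at 0 with the black-capped vial at the pointer. A sprung detent draws it to -1.047, 0 or 1.047 (one cup place = 60 degrees) with up to 0.1 N m; the crests are at +-0.52, and from 0.75 on it snaps to 1.047 by itself when let go (likewise negative). Stops at +-1.25.
- pick_place (a point): The place at the red pointer: a fixed point on the cup circle, 85 mm from the turning axis, at z 31 mm (cup floor); a vial standing here has the centre of its underside at this point. The red pointer stands on the dark fixed foot just outside the disc, 52 mm tall, 49 mm further out. Axes of the foot: x from here to the turning axis, z up.
- vial_green: Loose vial with a bright green screw cap, 23 mm across, 50 mm tall, standing 15 mm deep in a grey cup (rim at z 46 mm), 85 mm from the turning axis, one place (60 degrees) to one or the other side of the pointer. Origin at the centre of its underside, z up.
Not all that is in view belongs to the job. Several things have the shape of the vial_green; the one meant has the colours described above.

How it is judged:
By the outcome, as a careful person would: the job done as asked, in the order asked, and still so for the second after the job is handed in, with the robot touching nothing.
It also fails if it takes over 29 s, if anything falls off the work surface, if the arm or the gripper's body presses on something with over 40 N, if the wrist force passes 120 N, or if a joint passes its speed limit or range.

## Robot

A 6-joint arm with a two-finger parallel gripper is mounted at the origin on the work surface; the furniture and walls round the work are solid. World frame = base frame: x ahead of the robot, y to its left, z up, the work surface at z = 0. Lengths are in mm, angles in rad, forces in N, time in s.
With the tool pointing down it reaches from about 325 to 1000 mm from the base axis. Payload 5.1 kg.
Tool frame: the origin (TCP) lies at the very end of the fingers, on their centre line; the grasp point (between the pads) lies 19 mm behind it; z points along the fingers, y is the line along which they close (so a half turn about z gives the same grasp; the last joint's range is limited). The gripper opens to 85 mm and grips with 20 to 120 N. Pads are 22 mm wide; open, the fingers measure 114 mm over their backs; the gripper's body (76 mm by 85 mm) begins 54 mm behind the grasp point. The pads swing forward as they close: fully open they stand 13 mm farther back than shut.
Start: joints at [1.028, 0.124, 1.65, -0, 1.367, -0.083], TCP at [288.468, 582.47, 231.322] pointing down, gripper open.
Joint ranges: [-2.61, 2.61], [-1.02, 2.33], [0.03, 2.71], [-1.35, 4.49], [0.32, 2.68], [-2.91, 2.91]. Speed limits (rad/s): [2.57, 2.57, 3.14, 3.14, 3.14, 3.14].

## Interface

Orientations are given as a unit quaternion [x, y, z, w].
In Python, from bench import sensors, eyes, job_done gives the robot as it stands. The module is installed in compiled form; this text tells all that it offers.
- The arm moves only by the tool jog_arm, never from a script. Its argument "increments" is a list of rows, each an object with "offset": the shift along the tool's x, y, z in cm, a list of three; "rot": the turn, a rotation vector about the tool's x, y, z in degrees, a list of three; "gripper": the opening, from 0 (shut) to 1 (fully open). In form: [{"offset": [x, y, z], "rot": [ax, ay, az], "gripper": gripper}, ...]. A call has exactly 8 rows; each row is the pose to reach, as a shift and turn from the pose commanded when the call began, along the tool's axes at that moment; what a row does not reach only later rows make up. A row lasts 1/12 s, in which the tool goes at most 41.7 mm and 7.16 degrees, less where a joint would pass 70% of its speed; a pose out of reach is approached as far as the arm can. A call with a gripper value outside its range is refused whole. The fingers move at their own pace and stop on an object; the grip force is fixed at half the most. Time passes only in rows, so rows that repeat a pose let the fingers close, or fill a call up. It gives the time, the measured TCP pose, the force, the opening and the grip force at its end, in the units of the state.
- sensors.get_state(): the state, without advancing time (a new reading comes with each control period).
- eyes.read_camera(name): name is "scene" or "side" or "wrist"; returns a dict with "image" (420x560x3 uint8, blue, green, red), "intrinsics" (3x3 intrinsics, pixels), "world_from_camera" (4x4, takes a point from camera to world coordinates). Camera axes: x right, y down, z forward; pixel columns grow to the right and rows downward; lengths in mm; the calibration is good to about 2 mm. A picture is of the moment at which its call begins. There is no depth.
- job_done(): hands the job in; it is judged then, once.
The state is a dict: "t": time; "qpos": joint angles; "qvel": joint speeds; "joint_efforts": joint torques, N m; "tcp_pos": TCP position; "ee_rot": TCP orientation; "contact_force": force on the tool from outside, world axes, zero at the start; "torque": the same for the moment, N m; "gripper_width": finger opening in mm; "gripper_force": force on a finger pad.
Only numpy, scipy, OpenCV 4.12 (cv2) and the standard library are available. Lean on these libraries where they do the work, as an engineer would, in place of code of your own. Each camera call takes 0.05 s, during which the arm holds its last target. There are 200 camera calls.

## Working session

There is one attempt and no reset: what is moved stays moved. The work goes in short steps, Python scripts to look and compute and a tool call to move; the robot and the scene stay as the last step left them, time stands still between calls to the robot, and variables do not carry over. Pictures are saved under pics/ and viewed, at most 10 in all, crops included, and the job is handed in when it is done.

Besides the shell and the picture viewer there is one more tool, called after "Call:" by a JSON object that holds its "fn" and its "kwargs". jog_arm: Moves the arm, as the interface text tells. Its arguments: {"type":"object","properties":{"increments":{"type":"array"}},"required":["increments"]}

```bash
mkdir -p pics
python3 - <<'E'
from bench import sensors, eyes
import cv2, numpy as np
s=sensors.get_state(); print(s)
a=[]
for n in ["scene","side"]:
    r=eyes.read_camera(n); np.savez(f"pics/{n}0.npz",**r); cv2.imwrite(f"pics/{n}0.png",r["image"]); print(n,r["intrinsics"],r["world_from_camera"])
E
```

```text
{'t': 0.0, 'qpos': array([ 1.02839586e+00,  1.24508334e-01,  1.65166713e+00, -4.17782553e-05,
        1.36749413e+00, -8.26214369e-02]), 'qvel': array([-0.00071709, -0.00171162, -0.00040752,  0.00097556,  0.00042256,
        0.00020572]), 'joint_efforts': array([ 9.31055365e-04, -4.23628414e+01, -3.65449619e+01,  2.30344511e-05,
        7.16973940e-03, -1.69912153e-05]), 'tcp_pos': array([288.1717162 , 581.95192287, 230.05498853]), 'ee_rot': array([ 2.27865696e-01,  9.73692018e-01, -9.94459075e-04, -2.99812393e-04]), 'contact_force': array([-0.03055739, -0.46523663,  0.56367893]), 'torque': array([0.02737943, 0.04254556, 0.04496666]), 'gripper_force': 0.0, 'gripper_width': 85.5731440370932}
scene [[378.89658098   0.         281.49994633]
 [  0.         378.89658098 203.69033229]
 [  0.           0.           1.        ]] [[-9.11255510e-01 -2.46104511e-01  3.30221085e-01  1.20864317e+02]
 [-4.11789759e-01  5.57177089e-01 -7.21098388e-01  9.53618858e+02]
 [-6.52605640e-03 -7.93086541e-01 -6.09074010e-01  6.35632668e+02]
 [ 0.00000000e+00  0.00000000e+00  0.00000000e+00  1.00000000e+00]]
side [[454.25610632   0.         272.71383094]
 [  0.         454.25610632 211.71046863]
 [  0.           0.           1.        ]] [[-9.98791911e-01 -2.36811983e-02  4.30571618e-02  3.71057968e+02]
 [-4.87837424e-02  5.83131780e-01 -8.10911508e-01  1.02256372e+03]
 [-5.90464315e-03 -8.12032344e-01 -5.83582563e-01  5.85834387e+02]
 [ 0.00000000e+00  0.00000000e+00  0.00000000e+00  1.00000000e+00]]
```

View pics/scene0.png

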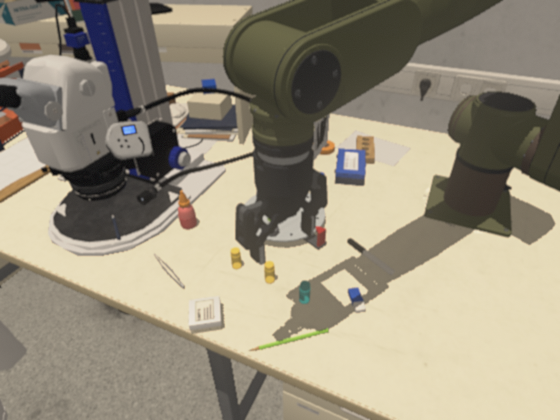

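View pics/side0.png

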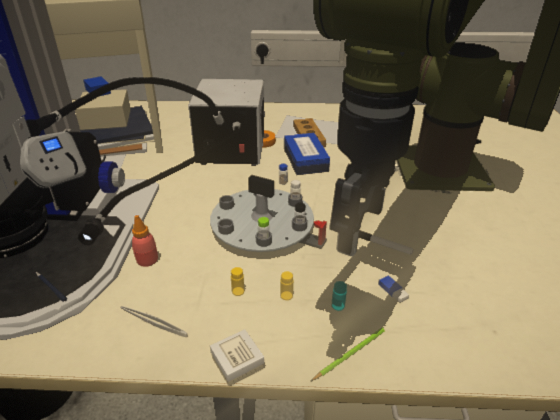

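The side view shows the carousel at about (262,218), its bar handle at (262,186), the green cap at (263,223), the black cap at (300,208) and the red pointer at (320,230). I'll enlarge this area and measure it.

```bash
cat > h.py <<'E'
import numpy as np
def ray(r,u,v,z):
    K=r["intrinsics"];T=r["world_from_camera"]
    d=T[:3,:3]@np.linalg.solve(K,[u,v,1.]);o=T[:3,3]
    return o+d*(z-o[2])/d[2]
E
python3 - <<'E'
import cv2,numpy as np
from h import ray
r=np.load("pics/side0.npz");im=r["image"]
cv2.imwrite("pics/crop1.png",cv2.resize(im[160:260,200:340],None,fx=5.7,fy=5.7,interpolation=cv2.INTER_CUBIC))
hsv=cv2.cvtColor(im,cv2.COLOR_BGR2HSV)[160:260,200:340]
for n,lo,hi,z in [("green",(35,120,80),(65,255,255),76),("red",(0,150,80),(8,255,255),40)]:
    m=cv2.inRange(hsv,lo,hi);_,_,st,c=cv2.connectedComponentsWithStats(m)
    for s,cc in zip(st[1:],c[1:]):
        if s[4]>15: print(n,s,cc+[200,160],ray(r,cc[0]+200,cc[1]+160,z))
for n,u,v,z in [("disc",262,218,28),("handle top",262,180,119),("black",300,207,78)]: print(n,ray(r,u,v,z))
E
```

```text
green [58 57 11 10 94] [263.10638298 221.45744681] [425.08335548 346.0153825   76.        ]
red [114  61  12  14  80] [319.75  224.725] [316.2087215  304.38930636  40.        ]
disc [433.23650157 270.5564645   28.        ]
handle top [431.55924241 268.84357004 119.        ]
black [356.32853942 299.09621736  78.        ]
```

View pics/crop1.png

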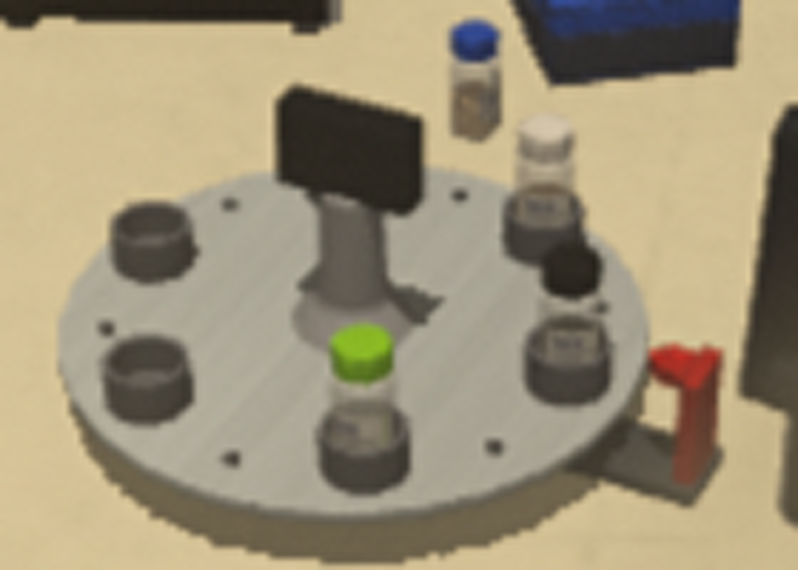

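The view confirms green sits about 60° clockwise of black, so the carousel must turn counter-clockwise (+1.047). Next I'll get the bar direction and a move above it.

Run:
```python
import numpy as np
from scipy.spatial.transform import Rotation as R
from bench import sensors
from h import ray
r=np.load("pics/side0.npz")
P=[ray(r,200+u/5.7,160+v/5.7,119) for u,v in [(279,99),(423,122),(297,86)]]
print(P); d=P[1]-P[0]; print(np.linalg.norm(d),np.degrees(np.arctan2(d[1],d[0])))
# columns ring: disc ellipse centre check via opposite cups (rim z46)
C=[ray(r,200+u/5.7,160+v/5.7,46) for u,v in [(153,218),(570,342),(148,352),(543,205),(363,425)]]
print(C,(C[0]+C[1])/2,(C[2]+C[3])/2,)
s=sensors.get_state();A=R.from_quat(s["ee_rot"]).as_matrix()
print(A.T@(np.array([433,269,200])-s["tcp_pos"])/10)
```

```text
[array([457.91909814, 260.03659089, 119.        ]), array([407.51612685, 273.07378203, 119.        ]), array([452.44385174, 251.1486062 , 119.        ])]
52.06176973266883 165.49776626427942
[array([510.73970299, 227.40090789,  46.        ]), array([355.3970783 , 298.40315261,  46.        ]), array([501.60573873, 310.18837157,  46.        ]), array([365.51891212, 212.85811978,  46.        ]), array([424.42603847, 347.58420279,  46.        ])] [433.06839064 262.90203025  46.        ] [433.56232543 261.52324567  46.        ]
[-26.87004817 -21.61662481   3.05068692]
```

Call:
{"fn": "jog_arm", "kwargs": {"increments": [{"offset": [-3.4,-2.8,0.3],"rot": [0,0,-1.5],"gripper": 1},{"offset": [-6.8,-5.6,0.7],"rot": [0,0,-3],"gripper": 1},{"offset": [-10.2,-8.3,1.1],"rot": [0,0,-4.5],"gripper": 1},{"offset": [-13.6,-11.1,1.5],"rot": [0,0,-6],"gripper": 1},{"offset": [-17,-13.9,1.8],"rot": [0,0,-7.5],"gripper": 1},{"offset": [-20.4,-16.6,2.2],"rot": [0,0,-9],"gripper": 1},{"offset": [-23.8,-19.4,2.6],"rot": [0,0,-10.5],"gripper": 1},{"offset": [-27.2,-22.2,3.0],"rot": [0,0,-12],"gripper": 1}]}}

```text
t: 0.77
tcp_pos: [426.0, 278.2, 202.5]
ee_rot: [0.124, 0.992, -0.0, -0.0]
contact_force: [-0.6, 0.6, -0.6]
gripper_width: 85.8
gripper_force: 0.0
```

Run:
```python
from bench import sensors, eyes
import cv2, numpy as np
for n in ["side","scene","wrist"]:
    r=eyes.read_camera(n); np.savez(f"pics/{n}1.npz",**r); cv2.imwrite(f"pics/{n}1.png",r["image"])
s=sensors.get_state(); print(s["tcp_pos"],s["ee_rot"],s["qpos"],r["world_from_camera"])
```

```text
[426.5144707  277.55784848 202.21518868] [ 1.27450709e-01  9.91844681e-01 -3.78106852e-04 -5.50626783e-04] [ 4.71383699e-01 -1.72524706e-01  1.99058676e+00 -3.51401817e-06
  1.32486649e+00 -8.43815111e-01] [[ 2.54098823e-01  9.29800770e-01  2.66278644e-01  3.59543859e+02]
 [ 9.67171330e-01 -2.43234921e-01 -7.35961360e-02  2.93593741e+02]
 [-3.66147899e-03  2.76237761e-01 -9.61082355e-01  3.44267626e+02]
 [ 0.00000000e+00  0.00000000e+00  0.00000000e+00  1.00000000e+00]]
```

View pics/wrist1.png

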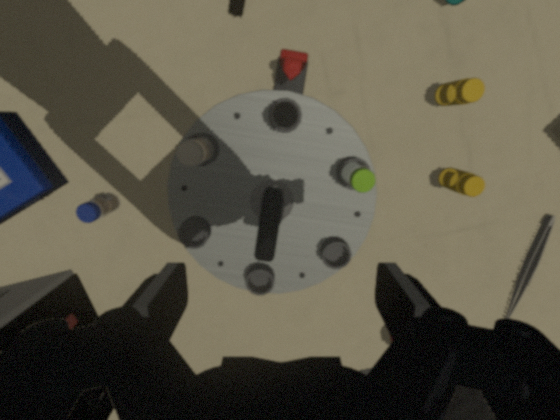

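The wrist view shows the disc centred near (272,191), the bar from (272,188) to (266,260), the green cap at (362,180), the black-capped vial at (285,113) and the pointer at (292,65).

Run:
```python
import cv2,numpy as np
from h import ray
r=np.load("pics/wrist1.npz");im=r["image"]
cv2.imwrite("pics/crop2.png",cv2.resize(im[170:280,225:325],None,fx=5,fy=5,interpolation=cv2.INTER_CUBIC))
g=im.max(2)[175:275,240:300]; m=(g<38).astype(np.uint8)
_,l,st,c=cv2.connectedComponentsWithStats(m); i=1+st[1:,4].argmax(); print(st[i])
pts=np.argwhere(l==i)[:,::-1].astype(np.float32)+[240,175]
box=cv2.boxPoints(cv2.minAreaRect(pts.astype(np.float32)))
W=[ray(r,u,v,119) for u,v in box]; print(box,W,np.mean(W,0))
for a,b in [(0,1),(1,2)]:
    d=W[b]-W[a];print(np.linalg.norm(d),np.degrees(np.arctan2(d[1],d[0])))
C=[ray(r,u,v,46) for u,v in [(285,115),(260,278),(196,151),(335,252),(196,231),(350,172)]]
print((C[0]+C[1])/2,(C[2]+C[3])/2,(C[4]+C[5])/2)
```

```text
[  16   12   27   73 1232]
[[251.51353 256.91895]
 [263.37842 185.72974]
 [284.45947 189.24323]
 [272.5946  260.43243]] [array([452.07899718, 244.94638953, 119.        ]), array([400.54799953, 268.83988259, 119.        ]), array([406.91873335, 282.93288704, 119.        ]), array([459.03947275, 259.92063116, 119.        ])] [429.6463007  264.15994758 119.        ]
56.800904300777994 155.1241542751825
15.466060383098226 65.67468271276346
[431.78604351 264.08794667  46.        ] [432.30463882 260.93496416  46.        ] [431.4709558  263.46955843  46.        ]
```

View pics/crop2.png

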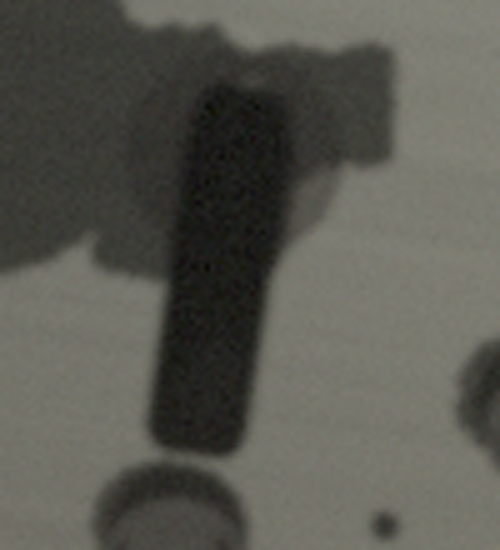

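Call:
{"fn": "jog_arm", "kwargs": {"increments": [{"offset": [-0.4,-0.6,1.0],"rot": [0,0,4],"gripper": 1},{"offset": [-0.85,-1.3,3.0],"rot": [0,0,8],"gripper": 1},{"offset": [-0.85,-1.3,5.0],"rot": [0,0,8],"gripper": 1},{"offset": [-0.85,-1.3,7.0],"rot": [0,0,8],"gripper": 1},{"offset": [-0.85,-1.3,9.0],"rot": [0,0,8],"gripper": 1},{"offset": [-0.85,-1.3,10.5],"rot": [0,0,8],"gripper": 1},{"offset": [-0.85,-1.3,11.4],"rot": [0,0,8],"gripper": 1},{"offset": [-0.85,-1.3,11.4],"rot": [0,0,8],"gripper": 1}]}}

```text
t: 1.58
tcp_pos: [428.9, 265.6, 86.5]
ee_rot: [0.193, 0.981, -0.001, -0.002]
contact_force: [0.7, -0.4, -0.3]
gripper_width: 85.4
gripper_force: 0.0
```

Call:
{"fn": "jog_arm", "kwargs": {"increments": [{"offset": [-0.3,-0.15,-0.15],"rot": [0,0,0],"gripper": 0.6},{"offset": [-0.3,-0.15,-0.15],"rot": [0,0,0],"gripper": 0.4},{"offset": [-0.3,-0.15,-0.15],"rot": [0,0,0],"gripper": 0.35},{"offset": [-0.3,-0.15,-0.15],"rot": [0,0,0],"gripper": 0.35},{"offset": [-0.3,-0.15,-0.15],"rot": [0,0,0],"gripper": 0.35},{"offset": [-0.3,-0.15,-0.15],"rot": [0,0,0],"gripper": 0.35},{"offset": [-0.3,-0.15,-0.15],"rot": [0,0,0],"gripper": 0.35},{"offset": [-0.3,-0.15,-0.15],"rot": [0,0,0],"gripper": 0.35}]}}

```text
t: 2.25
tcp_pos: [433.2, 262.9, 90.7]
ee_rot: [0.194, 0.981, 0.0, 0.0]
contact_force: [-0.5, -0.5, -0.2]
gripper_width: 30.0
gripper_force: 0.0
```

Run:
```python
from bench import sensors, eyes
import cv2, numpy as np
r=eyes.read_camera("wrist"); np.savez("pics/wrist2.npz",**r); cv2.imwrite("pics/wrist2.png",r["image"])
s=sensors.get_state(); print(s["tcp_pos"],s["ee_rot"],s["gripper_width"])
```

```text
[433.10893152 262.87069127  90.56732609] [ 1.93785723e-01  9.81043879e-01 -5.50278700e-07 -2.97331796e-06] 30.041106261337152
```

View pics/wrist2.png

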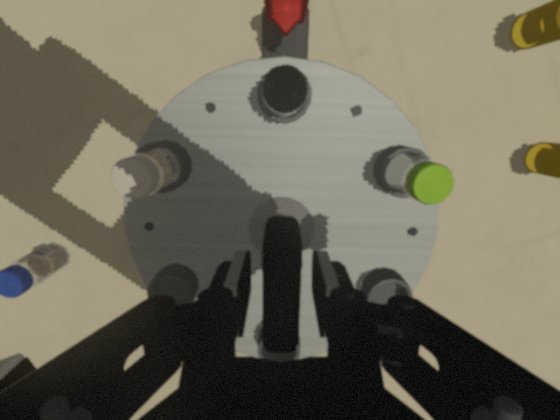

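The wrist view shows the bar (282,220–345) centred and aligned between the pads, so I'll close on it.

Call:
{"fn": "jog_arm", "kwargs": {"increments": [{"offset": [0.05,0,0.3],"rot": [0,0,0],"gripper": 0.3},{"offset": [0.05,0,0.3],"rot": [0,0,0],"gripper": 0.2},{"offset": [0.05,0,0.3],"rot": [0,0,0],"gripper": 0.1},{"offset": [0.05,0,0.3],"rot": [0,0,0],"gripper": 0},{"offset": [0.05,0,0.3],"rot": [0,0,0],"gripper": 0},{"offset": [0.05,0,0.3],"rot": [0,0,0],"gripper": 0},{"offset": [0.05,0,0.3],"rot": [0,0,0],"gripper": 0},{"offset": [0.05,0,0.3],"rot": [0,0,0],"gripper": 0}]}}

```text
t: 2.97
tcp_pos: [432.4, 263.2, 87.1]
ee_rot: [0.194, 0.981, 0.0, -0.0]
contact_force: [-0.0, 3.0, -4.8]
gripper_width: 15.3
gripper_force: 59.1
```

Call:
{"fn": "jog_arm", "kwargs": {"increments": [{"offset": [0,0,0],"rot": [0,0,-2],"gripper": 0},{"offset": [0,0,0],"rot": [0,0,-5],"gripper": 0},{"offset": [0,0,0],"rot": [0,0,-8],"gripper": 0},{"offset": [0,0,0],"rot": [0,0,-11],"gripper": 0},{"offset": [0,0,0],"rot": [0,0,-14],"gripper": 0},{"offset": [0,0,0],"rot": [0,0,-17],"gripper": 0},{"offset": [0,0,0],"rot": [0,0,-19],"gripper": 0},{"offset": [0,0,0],"rot": [0,0,-20],"gripper": 0}]}}

```text
t: 3.63
tcp_pos: [432.2, 262.4, 87.1]
ee_rot: [0.02, 1.0, -0.001, -0.001]
contact_force: [-0.6, -0.9, -2.4]
gripper_width: 15.4
gripper_force: 59.2
```

Forces are low; I'll continue.

Call:
{"fn": "jog_arm", "kwargs": {"increments": [{"offset": [0,0,0],"rot": [0,0,-2],"gripper": 0},{"offset": [0,0,0],"rot": [0,0,-5],"gripper": 0},{"offset": [0,0,0],"rot": [0,0,-8],"gripper": 0},{"offset": [0,0,0],"rot": [0,0,-11],"gripper": 0},{"offset": [0,0,0],"rot": [0,0,-14],"gripper": 0},{"offset": [0,0,0],"rot": [0,0,-17],"gripper": 0},{"offset": [0,0,0],"rot": [0,0,-19],"gripper": 0},{"offset": [0,0,0],"rot": [0,0,-20],"gripper": 0}]}}

```text
t: 4.3
tcp_pos: [432.3, 261.7, 87.1]
ee_rot: [-0.154, 0.988, -0.001, -0.001]
contact_force: [-0.4, -4.9, -1.9]
gripper_width: 15.2
gripper_force: 59.3
```

Call:
{"fn": "jog_arm", "kwargs": {"increments": [{"offset": [0,0,0],"rot": [0,0,-2],"gripper": 0},{"offset": [0,0,0],"rot": [0,0,-5],"gripper": 0},{"offset": [0,0,0],"rot": [0,0,-8],"gripper": 0},{"offset": [0,0,0],"rot": [0,0,-11],"gripper": 0},{"offset": [0,0,0],"rot": [0,0,-14],"gripper": 0},{"offset": [0,0,0],"rot": [0,0,-17],"gripper": 0},{"offset": [0,0,0],"rot": [0,0,-19],"gripper": 0},{"offset": [0,0,0],"rot": [0,0,-20],"gripper": 0}]}}

```text
t: 4.97
tcp_pos: [432.6, 261.0, 87.1]
ee_rot: [-0.323, 0.946, -0.002, -0.001]
contact_force: [1.2, -8.7, -1.7]
gripper_width: 15.6
gripper_force: 59.3
```

Run:
```python
from bench import sensors, eyes
import cv2
r=eyes.read_camera("wrist"); cv2.imwrite("pics/wrist3.png",r["image"])
s=sensors.get_state(); print(s)
```

```text
{'t': 5.0167, 'qpos': array([ 0.43871484, -0.05773303,  2.09238534, -0.00434635,  1.10948507,
       -1.78872337]), 'qvel': array([ 0.00061443, -0.0005153 , -0.00087001,  0.00157895,  0.00045706,
        0.04000084]), 'joint_efforts': array([  3.93700406, -31.16201162, -35.26379228,   1.56883568,
        -0.67707377,  -0.14957978]), 'tcp_pos': array([432.63829542, 261.02144203,  87.12855585]), 'ee_rot': array([-0.32337109,  0.94626938, -0.00207312, -0.00105036]), 'contact_force': array([ 0.81865321, -8.65661992, -1.92599503]), 'torque': array([-1.06778661, -0.07481053, -0.09323756]), 'gripper_force': 59.33265924453735, 'gripper_width': 15.094842577448928}
```

View pics/wrist3.png

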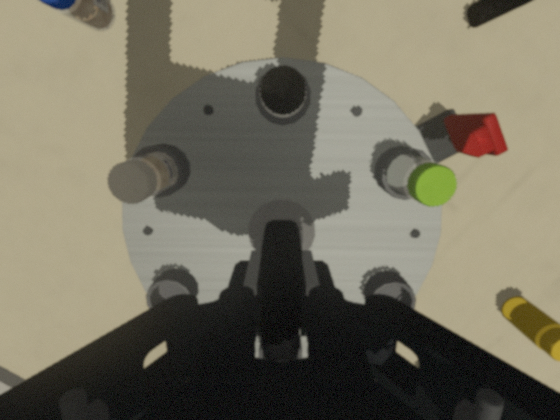

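Green (433,185) now stands at the pointer (475,135) and the vial is upright in its cup. I'll relax the side load, open slowly and retreat.

Call:
{"fn": "jog_arm", "kwargs": {"increments": [{"offset": [0.05,-0.07,0],"rot": [0,0,0],"gripper": 0},{"offset": [0.05,-0.07,0],"rot": [0,0,0],"gripper": 0},{"offset": [0.05,-0.07,0],"rot": [0,0,0],"gripper": 0.25},{"offset": [0.05,-0.07,0],"rot": [0,0,0],"gripper": 0.3},{"offset": [0.05,-0.07,0],"rot": [0,0,0],"gripper": 0.4},{"offset": [0.05,-0.07,0],"rot": [0,0,0],"gripper": 0.5},{"offset": [0.05,-0.07,0],"rot": [0,0,0],"gripper": 0.5},{"offset": [0.05,-0.07,0],"rot": [0,0,0],"gripper": 0.5}]}}

```text
t: 5.68
tcp_pos: [432.9, 262.5, 87.9]
ee_rot: [-0.323, 0.946, 0.0, 0.0]
contact_force: [-0.0, -0.8, 0.1]
gripper_width: 43.0
gripper_force: 0.0
```

Call:
{"fn": "jog_arm", "kwargs": {"increments": [{"offset": [0,0,-1],"rot": [0,0,0],"gripper": 0.5},{"offset": [0,0,-3],"rot": [0,0,0],"gripper": 0.5},{"offset": [0,0,-5],"rot": [0,0,0],"gripper": 0.5},{"offset": [0,0,-7],"rot": [0,0,0],"gripper": 0.5},{"offset": [0,0,-9],"rot": [0,0,0],"gripper": 0.5},{"offset": [0,0,-11],"rot": [0,0,0],"gripper": 0.5},{"offset": [0,0,-12],"rot": [0,0,0],"gripper": 0.5},{"offset": [0,0,-12],"rot": [0,0,0],"gripper": 0.5}]}}

```text
t: 6.35
tcp_pos: [434.3, 263.0, 211.4]
ee_rot: [-0.323, 0.946, 0.0, 0.003]
contact_force: [-0.3, 0.7, 0.7]
gripper_width: 42.5
gripper_force: 0.0
```

Run:
```python
from bench import sensors, eyes
import cv2
r=eyes.read_camera("wrist"); cv2.imwrite("pics/wrist4.png",r["image"])
s=sensors.get_state(); print(s["tcp_pos"],s["contact_force"],s["gripper_width"])
```

```text
[433.42853883 262.60270706 209.19146838] [0.17051511 0.05347747 0.07853102] 42.55010073612914
```

View pics/wrist4.png

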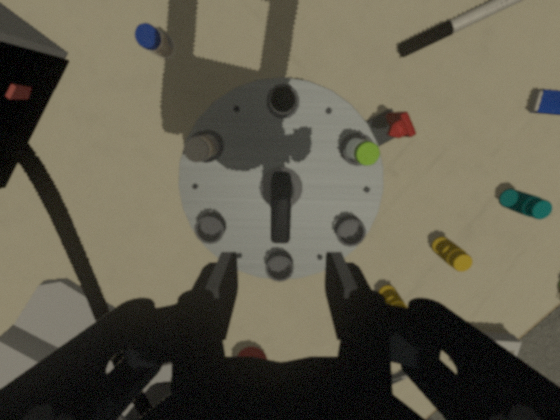

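The wrist view shows the gripper clear of the carousel. Centre (282,185), cup (352,150) and pointer (400,124) lie on one line at about 27°, so green is home and upright.

```bash
python3 -c "
from bench import job_done
print(job_done())"
```

```text
the job is handed in; nothing more can be done
None
```

The carousel was turned one place counter-clockwise; the last picture shows the green-capped vial upright at the red pointer, in line with it, and the gripper clear above. The job was handed in at about 6.4 s, and no verdict was returned.

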